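Pack the sorting cups and carry the caddy

ROBOT

A 6-joint arm with a two-finger parallel gripper is mounted at the origin on the work surface. World frame = base frame: x ahead of the robot, y to its left, z up, the work surface at z = 0. Lengths are in m, angles in rad, forces in N, time in s.
With the tool pointing down it reaches from about 0.2 to 0.875 m from the base axis. Payload 3.4 kg.
Tool frame: the origin (TCP) lies between the finger pads; the fingertips stand 25 mm ahead of it and the grasp point (between the pads) lies 6 mm ahead of it (r.nose_length is the z of the fingertips in the tool frame, in m); z points along the fingers, x is the direction in which the jaws open and shut, and the axes are right-handed (so a half turn about z gives the same grasp; the last joint's range is limited). The gripper opens to 94 mm and grips with 3 to 60 N. Pads are 16 mm wide; open, the fingers measure 119 mm over their backs; the gripper's body (75 mm by 177 mm) begins 78 mm behind the grasp point.
Start: joints at [1.025, 0.276, 1.505, -0, 1.361, -0.121], TCP at [0.237, 0.524, 0.23] pointing down, gripper open.
Joint ranges: [-2.89, 2.89], [-0.75, 2.08], [0.22, 2.7], [-1.18, 4.32], [0.11, 2.71], [-2.7, 2.7]. Speed limits (rad/s): [2.57, 2.57, 3.14, 3.14, 3.14, 3.14].

INTERFACE

Orientations are given as a unit quaternion [w, x, y, z].
In Python, from plant import r, gripper_to, inverse_kinematics, vision, models, telemetry gives the robot as it stands. Calls block until the motion is done:
- r.move_to(position, orientation): joint-space move of the TCP to a pose.
- r.move_l(position, rot=None, vel=0.15, guard=None): straight line of the TCP; rot=None keeps the orientation; vel is the mean speed in m/s. With guard (N) it stops when the force on the tool has changed by that much, and returns True; else False.
- r.movej(angles): joint-space move.
- gripper_to(opening, f_grip=None): finger opening in m; f_grip is the grip in N (None keeps the last); returns when the fingers have stopped.
- r.hold(seconds).
- inverse_kinematics(position, orientation): joint angles nearest the present ones, or None.
- vision.snapshot(name): name is "scene" or "top" or "wrist"; returns the picture (384x512x3 uint8, red, green, blue); there is no depth.
- vision.get_calibration(name): a dict with "fx", "fy", "cx", "cy" (pixels), "position" and "orientation" of the camera in the world. Camera axes: x right, y down, z forward; pixel columns grow to the right and rows downward; lengths in m; the calibration is good to about 2 mm. A picture is of the moment at which its call begins: read the wrist's pose just before it. get_calibration takes no time and is no camera call; for the wrist camera it gives the pose at the moment of the call.
A pose or a line that the arm cannot do raises r.PlanningError and nothing moves.
- r.sign_off(): hands the job in, once; it reports no verdict.
Trained networks look in the newest picture that a camera, given by its name, has taken for a name from the list of things; names that differ only in an ending like _2 or _b are one class to them, and where a whole thing is asked for, a point or a joint stands for the part that bears it (a point fixed in the world has none). Each returns a list of dicts, best first, with "score" (0 to 1); they miss things now and then, are a little off and sometimes report something else, mostly with a low value. They report only what shows in the picture. A call takes as long as a camera call. They do not tell look-alikes from the thing itself.
- models.boxes_of(thing, camera): "at" ([x, y, z] in m, in world coordinates, good to about 4 mm: the middle of the surface that is visible of it).
- models.regions_of(thing, camera): "pixels" (384x512 bool, what is visible of it).
- models.mark_of(thing, camera): "at" ([x, y, z] in m, in world coordinates, good to about 4 mm: a listed point, or the origin of a listed thing).
Readings, each from a call of its own:
- telemetry.current_t(): time.
- telemetry.current_joints(): joint angles.
- telemetry.current_dq(): joint speeds.
- telemetry.current_joint_efforts(): joint torques, N m.
- telemetry.current_ee_pos(): TCP position.
- telemetry.current_tool_rot(): TCP orientation.
- telemetry.current_wrist_force(): force on the tool from outside, world axes, zero at the start.
- telemetry.current_torque(): the same for the moment, N m.
- telemetry.current_opening(): finger opening in m.
Only numpy, scipy, OpenCV 4.12 (cv2) and the standard library are available. Lean on these libraries where they do the work, as an engineer would, in place of code of your own. Each camera call takes 0.05 s, during which the arm holds its last target. There are 200 camera calls.

TASK

We are packing up the fair stall: nest the two loose wooden sorting cups, the flared ones with a collar, onto the matching cup already in the carrying caddy so that the three make one straight stack, setting them in place rather than dropping them and with the caddy still standing on the table. Then grip the caddy by its bridge handle, lift it level until it is about 10 cm clear of the table over the place where it stood, and finish while holding it there, still and level in the air with its stack, not putting it down. Leave the other goods where they stand.

Things in the scene. Friction and masses are not known exactly. Their poses are not given: they have to be found in the camera images.
- caddy: Loose plywood carrying caddy, about 0.46 kg empty. Tray 230 (its x) by 130 (its y), floor 8 thick, rim 22 high. A closed wooden money box, 74 x 100 and top at 50, is fixed on the tray's -x end (centre at x -68); on the +x end is the cup well. Across the middle, over x = 0, stands the bridge handle. With all three cups stacked it balances within about 10 of the handle's middle line. Origin: centre of the underside, z up.
- caddy_well (a point): The cup well of the caddy: centre of the tray floor inside a round wooden collar (inner diameter 40, 8 high), at x +70, y 0, 8 above the caddy's underside. cup_a stands in it.
- handle: Bridge handle fixed to the caddy: a straight flat-sided wooden bar along the caddy's y, 14 thick (along x), 18 high, free length between its two posts 98. Origin: middle of the bar, 150 above the caddy's underside; axes as the caddy's. The finished stack (top at 106) stands 70 beside it; gripped cups pass it best with the fingers either side of the cup along the caddy's y.
- cup_a: Turned light-wood sorting cup, round, 50 high, one of three alike: thick solid foot 32 in diameter, wall flaring upward, then a straight upright collar 62 in outer diameter from 37 up to the rim at 50; wall 3.5 thick, inner floor 24 above the underside. A cup nested in another stands with its foot on that floor, 24 higher, with about 2 of sideways play. 70 g or so. Origin: centre of the underside, z up along its axis. This one starts in the caddy's well.
- cup_b: Turned light-wood sorting cup, round, 50 high, one of three alike: thick solid foot 32 in diameter, wall flaring upward, then a straight upright collar 62 in outer diameter from 37 up to the rim at 50; wall 3.5 thick, inner floor 24 above the underside. A cup nested in another stands with its foot on that floor, 24 higher, with about 2 of sideways play. 70 g or so. Origin: centre of the underside, z up along its axis. Loose on the table.
- cup_c: Turned light-wood sorting cup, round, 50 high, one of three alike: thick solid foot 32 in diameter, wall flaring upward, then a straight upright collar 62 in outer diameter from 37 up to the rim at 50; wall 3.5 thick, inner floor 24 above the underside. A cup nested in another stands with its foot on that floor, 24 higher, with about 2 of sideways play. 70 g or so. Origin: centre of the underside, z up along its axis. Loose on the table.
- pot: Bystander: straight-sided light-wood pot, 58 in diameter and 72 high, no collar or foot; stands among the cups, its place is swapped with theirs. Origin: centre of the underside.
- car_red: Bystander: toy car, 72 x 34 x 29 high, length along its x. Origin: centre of the underside.
- car_white: Bystander: toy car, 72 x 34 x 29 high, length along its x. Origin: centre of the underside.
- tin: Bystander: closed steel tin, 50 in diameter, 50 high. Origin: centre of the underside.
- loupe: Bystander: black eye loupe, 40 in diameter, 34 high. (Not listed: fixed goods along the far edge of the table, flat and under 40 high, and at its sides, more than 420 left or right of the robot.) Origin: centre of the underside.
Things that resemble listed ones, but are neither listed nor needed, are in the scene too. What is shaped like the cup_a but black or orange is not meant. What is shaped like the cup_c but turquoise is not meant.

How it is judged:
By the outcome, as a careful person would: the job done as asked, in the order asked, and still so for the second after the job is handed in, while the arm keeps its last pose, push and grip.
It also fails if it takes over 64 s, if anything falls off the work surface, if the arm or the gripper's body presses on something with over 40 N, if the wrist force passes 120 N, or if a joint passes its speed limit or range.

## Working session

There is one attempt and no reset: what is moved stays moved. The work goes in short steps, each a Python script; the robot and the scene stay as the last script left them, time stands still between calls to the robot, and variables do not carry over. Pictures are saved under pics/ and viewed, about 8 in all and at most 12, crops included, and the job is handed in when it is done.

```bash
ls; mkdir -p pics; python3 - <<'E'
from plant import r, vision, models, telemetry
import cv2, numpy as np
for n in ("scene","top"):
    im=vision.snapshot(n); cv2.imwrite(f"pics/{n}0.png",im[:,:,::-1])
    c=vision.get_calibration(n); print(n,{k:np.round(v,3).tolist() for k,v in c.items()})
    for th in ("caddy","caddy_well","handle","cup_a","pot"):
        for f in ("boxes_of","mark_of"):
            print(n,th,f,[(np.round(d["at"],3).tolist(),round(d["score"],2)) for d in getattr(models,f)(th,n)])
print(telemetry.current_t(), r.nose_length)
E
```

```text
pics
scene {'fx': 374.257, 'fy': 374.257, 'cx': 257.21, 'cy': 190.603, 'position': [1.146, -0.574, 0.752], 'orientation': [-0.39, 0.836, 0.349, -0.163]}
scene caddy boxes_of [([0.609, -0.158, 0.023], 0.74), ([0.67, 0.129, 0.044], 0.36)]
scene caddy mark_of [([0.585, -0.153, 0.001], 0.74)]
scene caddy_well boxes_of [([0.612, -0.158, 0.022], 0.88)]
scene caddy_well mark_of [([0.522, -0.174, 0.01], 0.98), ([0.588, -0.151, -0.001], 0.7), ([0.477, 0.352, 0.002], 0.58)]
scene handle boxes_of [([0.594, -0.161, 0.122], 0.59)]
scene handle mark_of [([0.585, -0.148, 0.15], 0.86)]
scene cup_a boxes_of [([0.571, 0.019, 0.038], 0.88), ([0.35, -0.205, 0.035], 0.75), ([0.479, 0.347, 0.04], 0.74), ([0.48, 0.242, 0.038], 0.7), ([0.511, -0.18, 0.042], 0.69), ([0.558, -0.313, 0.036], 0.69), ([0.495, 0.133, 0.037], 0.52)]
scene cup_a mark_of [([0.572, 0.014, 0.004], 0.91), ([0.475, 0.351, 0.0], 0.76), ([0.56, -0.318, -0.001], 0.71), ([0.351, -0.205, 0.001], 0.68), ([0.52, -0.176, 0.007], 0.65), ([0.497, 0.133, -0.001], 0.58), ([0.479, 0.247, -0.0], 0.52)]
scene pot boxes_of [([0.67, 0.128, 0.048], 0.79)
[... 455 characters left out ...]
of [([0.578, -0.148, 0.158], 0.61)]
top handle mark_of [([0.582, -0.152, 0.149], 0.85), ([0.584, -0.15, 0.001], 0.7)]
top cup_a boxes_of [([0.353, -0.206, 0.033], 0.82), ([0.519, -0.179, 0.044], 0.81), ([0.48, 0.244, 0.039], 0.75), ([0.477, 0.357, 0.034], 0.74), ([0.577, 0.016, 0.03], 0.69), ([0.496, 0.136, 0.035], 0.62), ([0.557, -0.32, 0.038], 0.55)]
top cup_a mark_of [([0.356, -0.204, -0.003], 0.97), ([0.556, -0.317, 0.002], 0.88), ([0.473, 0.353, -0.003], 0.83), ([0.522, -0.174, 0.008], 0.74), ([0.478, 0.24, 0.003], 0.67), ([0.577, 0.017, -0.003], 0.65), ([0.497, 0.136, 0.001], 0.62)]
top pot boxes_of [([0.664, 0.142, 0.032], 0.72)]
top pot mark_of [([0.661, 0.141, 0.0], 0.98)]
1.1 0.025
```

```bash
python3 - <<'E'
import cv2,numpy as np
a=cv2.imread("pics/top0.png");cv2.imwrite("pics/top0b.png",cv2.resize(a,(800,600),interpolation=cv2.INTER_CUBIC))
a=cv2.imread("pics/scene0.png");cv2.imwrite("pics/scene0b.png",cv2.resize(a,(800,600),interpolation=cv2.INTER_CUBIC))
E
```

```text
(no output)
```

View pics/top0b.png

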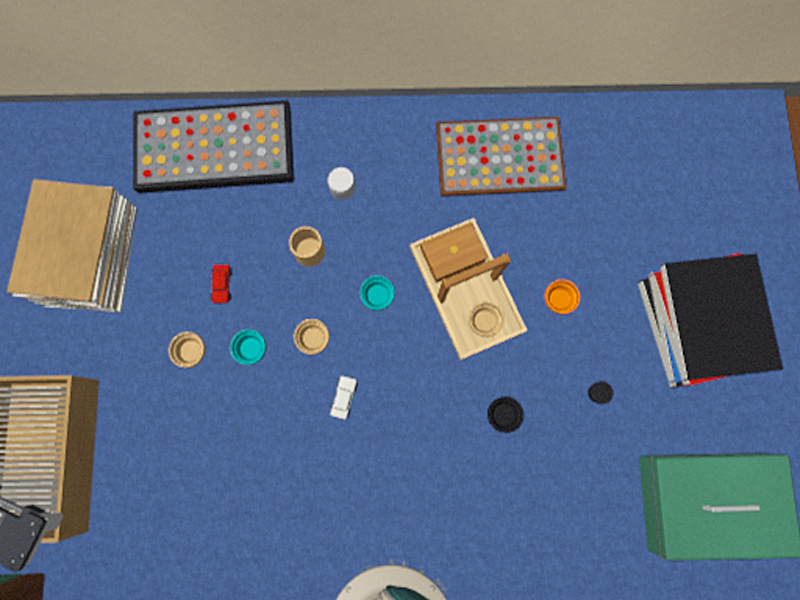

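View pics/scene0b.png

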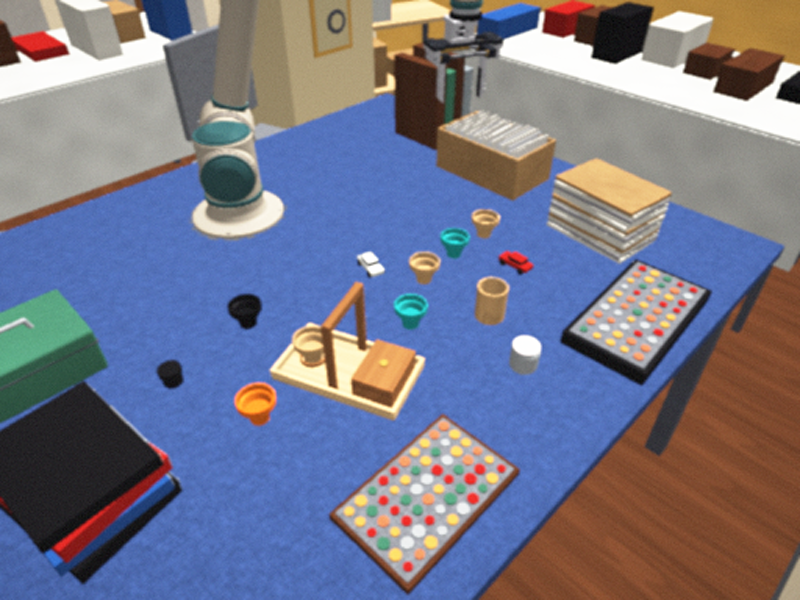

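The wooden cups are at top-view pixels (186,349) and (312,336), and the turquoise ones lie at (247,346) and (377,292). The caddy is at about (468,288), with its wooden cup at (486,320). So the targets are roughly (0.475, 0.352) and (0.497, 0.135). Next I'll refine these with the wrist camera from two places.

```bash
cat > h.py <<'E'
from plant import r, gripper_to, inverse_kinematics, vision, models, telemetry
import cv2, numpy as np
from scipy.spatial.transform import Rotation as R
def quat(a):  # tool down, jaw axis at world angle a
    c,s=np.cos(a),np.sin(a)
    q=R.from_matrix([[c,s,0],[s,-c,0],[0,0,-1]]).as_quat()
    return [q[3],*q[:3]]
def rot(q): return R.from_quat([q[1],q[2],q[3],q[0]]).as_matrix()
def project(cal,p):
    v=rot(cal["orientation"]).T@(np.asarray(p)-cal["position"])
    return np.array([cal["fx"]*v[0]/v[2]+cal["cx"],cal["fy"]*v[1]/v[2]+cal["cy"]])
def ray(cal,uv):
    d=rot(cal["orientation"])@[(uv[0]-cal["cx"])/cal["fx"],(uv[1]-cal["cy"])/cal["fy"],1]
    return np.array(cal["position"]),d/np.linalg.norm(d)
def meet(rays):  # least-squares point and residual
    A=np.zeros((3,3));b=np.zeros(3)
    for o,d in rays:
        P=np.eye(3)-np.outer(d,d);A+=P;b+=P@o
    x=np.linalg.solve(A,b)
    return x,max(np.linalg.norm((np.eye(3)-np.outer(d,d))@(x-o)) for o,d in rays)
E
python3 - <<'E'
from h import *
p=telemetry.current_ee_pos();q=telemetry.current_tool_rot();c=vision.get_calibration("wrist")
Rt=rot(q);print("jaw x",Rt[:,0].round(2),"cam in tool",(Rt.T@(np.array(c["position"])-p)).round(3),"cam axes in tool",(Rt.T@rot(c["orientation"])).round(2).tolist(),c["fx"])
for a in (112,-68,22,-158):
  for P in ([.475,.352,.25],[.497,.135,.25],[.52,-.176,.25],[.584,-.15,.25]):
    j=inverse_kinematics(P,quat(np.deg2rad(a)));print(a,P,None if j is None else np.round(j,2).tolist())
E
```

```text
jaw x [0.41 0.91 0.  ] cam in tool [ 0.    -0.068 -0.154] cam axes in tool [[1.0, 0.0, 0.0], [-0.0, 0.97, 0.24], [-0.0, -0.24, 0.97]] 330.1815961143049
112 [0.475, 0.352, 0.25] [0.52, 0.29, 1.44, -0.0, 1.42, -1.43]
112 [0.497, 0.135, 0.25] [0.13, 0.17, 1.59, -0.0, 1.37, -1.82]
112 [0.52, -0.176, 0.25] [-0.45, 0.23, 1.53, -0.0, 1.39, -2.41]
112 [0.584, -0.15, 0.25] [-0.37, 0.31, 1.41, -0.0, 1.42, -2.32]
-68 [0.475, 0.352, 0.25] [0.52, 0.29, 1.44, -0.0, 1.42, 1.71]
-68 [0.497, 0.135, 0.25] [0.13, 0.17, 1.59, -0.0, 1.37, 1.32]
-68 [0.52, -0.176, 0.25] [-0.45, 0.23, 1.53, -0.0, 1.39, 0.73]
-68 [0.584, -0.15, 0.25] [-0.37, 0.31, 1.41, -0.0, 1.42, 0.82]
22 [0.475, 0.352, 0.25] [0.52, 0.29, 1.44, -0.0, 1.42, 0.14]
22 [0.497, 0.135, 0.25] [0.13, 0.17, 1.59, -0.0, 1.37, -0.25]
22 [0.52, -0.176, 0.25] [-0.45, 0.23, 1.53, -0.0, 1.39, -0.84]
22 [0.584, -0.15, 0.25] [-0.37, 0.31, 1.41, -0.0, 1.42, -0.75]
-158 [0.475, 0.352, 0.25] None
-158 [0.497, 0.135, 0.25] None
-158 [0.52, -0.176, 0.25] [-0.45, 0.23, 1.53, -0.0, 1.39, 2.3]
-158 [0.584, -0.15, 0.25] [-0.37, 0.31, 1.41, -0.0, 1.42, 2.39]
```

```bash
cat >> h.py <<'E'
def rims(cam,tag=None):
    """cup regions in a new picture: (ray to rim centre, mean RGB, seen ellipse, ground guess)"""
    cal=vision.get_calibration(cam); im=vision.snapshot(cam)
    if tag: cv2.imwrite(f"pics/{tag}.png",im[:,:,::-1])
    out=[]
    for d in models.regions_of("cup_a",cam):
        m=d["pixels"].astype(np.uint8)
        cs,_=cv2.findContours(m,cv2.RETR_EXTERNAL,cv2.CHAIN_APPROX_NONE)
        h=cv2.convexHull(max(cs,key=cv2.contourArea))
        ys,xs=np.nonzero(m)
        if len(xs)<300 or xs.min()<2 or ys.min()<2 or xs.max()>509 or ys.max()>381: continue
        (u,v),ax,_=cv2.fitEllipse(max(cs,key=cv2.contourArea))
        o,dr=ray(cal,(u,v)); g=o+dr*(0.045-o[2])/dr[2]
        out.append(dict(ray=(o,dr),rgb=im[m>0].mean(0).round(),g=g,ax=ax,score=d["score"]))
    return cal,im,out
E
python3 - <<'E'
from h import *
import pickle
q=quat(np.deg2rad(112)); S=[]
V=[([.40,.30,.26],0),([.44,.20,.26],1),([.46,-.08,.26],2),([.43,-.20,.26],3)]
for P,i in V:
    r.move_to(P,q); cal,im,o=rims("wrist",f"w{i}"); 
    for d in o: print(i,d["g"].round(4),d["rgb"],np.round(d["ax"],1),round(d["score"],2))
    for th in ("cup_a",)+(("handle","caddy","caddy_well") if i>1 else ()):
        print(i,th,[(np.round(d["at"],4).tolist(),round(d["score"],2)) for d in models.mark_of(th,"wrist")])
    S.append((cal,o))
pickle.dump(S,open("s.pkl","wb")); print(telemetry.current_t())
im=np.vstack([np.hstack([cv2.imread(f"pics/w{i}.png") for i in k]) for k in ((0,1),(2,3))])
cv2.imwrite("pics/w_all.png",cv2.resize(im,(800,600),interpolation=cv2.INTER_AREA))
E
```

```text
0 [0.4947 0.1317 0.045 ] [227. 205. 149.] [52.2 57.8] 0.92
0 [0.4765 0.3509 0.045 ] [218. 197. 144.] [49.8 51.4] 0.86
0 [0.4773 0.2451 0.045 ] [ 46. 204. 202.] [47.5 54. ] 0.76
0 cup_a [([0.4755, 0.3517, 0.0021], 0.91), ([0.5677, 0.0182, -0.0023], 0.69), ([0.4924, 0.1318, -0.0006], 0.63)]
1 [0.4524 0.3602 0.045 ] [209. 186. 139.] [ 7.3 33.3] 0.8
1 [0.5709 0.0158 0.045 ] [ 44. 198. 196.] [51.2 58.8] 0.8
1 [0.4791 0.2432 0.045 ] [ 49. 198. 197.] [51.3 52.3] 0.7
1 [0.4951 0.1316 0.045 ] [224. 203. 150.] [53.7 55.3] 0.62
1 cup_a [([0.4939, 0.1317, -0.0012], 0.97), ([0.478, 0.2448, -0.0041], 0.93), ([0.5729, 0.0182, -0.0027], 0.89), ([0.4747, 0.3495, 0.0024], 0.75)]
2 [ 0.5225 -0.1785  0.045 ] [222. 195. 136.] [54.1 56.8] 0.81
2 [0.5628 0.0105 0.045 ] [ 43. 182. 180.] [33.7 52. ] 0.63
2 [0.4839 0.135  0.045 ] [187. 162. 115.] [28.6 56.5] 0.58
2 cup_a [([0.5189, -0.1752, 0.0045], 0.93), ([0.5634, -0.3218, -0.0007], 0.89), ([0.4969, 0.1329, -0.0013], 0.72), ([0.5727, 0.019, -0.0023], 0.63), ([0.3537, -0.2032, -0.0005], 0.59)]
2 handle []
2 caddy [([0.5161, -0.1774, 0.0061], 0.69), ([0.585, -0.1503, 0.001], 0.66)]
2 caddy_well [([0.5167, -0.1734, 0.0056], 0.73)]
3 [0.5807 0.0172 0.045 ] [ 44. 168. 167.] [30.4 49.3] 0.75
3 [ 0.3539 -0.2038  0.045 ] [53. 53. 57.] [56.2 57.9] 0.72
3 [ 0.5232 -0.176   0.045 ] [220. 198. 143.] [51.5 51.9] 0.68
3 [ 0.5543 -0.3232  0.045 ] [233. 160.  39.] [36.8 56.6] 0.68
3 cup_a [([0.3546, -0.2044, -0.0005], 0.96), ([0.5207, -0.1777, 0.0084], 0.9), ([0.5616, -0.319, -0.0004], 0.6), ([0.5689, 0.0166, -0.0023], 0.56)]
3 handle [([0.5842, -0.1504, 0.1511], 0.75)]
3 caddy [([0.5852, -0.153, 0.0017], 0.61)]
3 caddy_well [([0.5205, -0.1784, 0.0029], 0.67)]
5.3583
```

View pics/w_all.png

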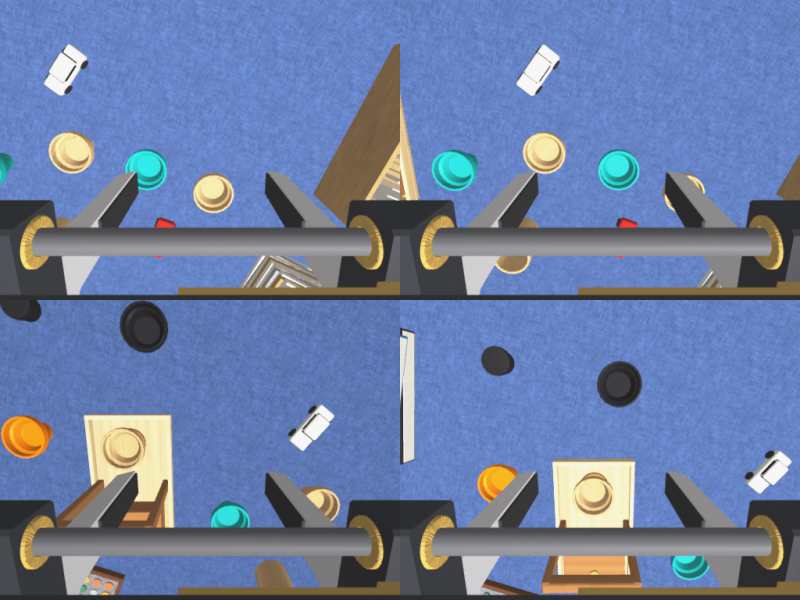

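The wrist views (2x2 montage) show the wooden cups at (72,152) and (213,192) in the first tile. In the fourth tile, cup_a is at (593,492), with the tray edges square to the image, so the caddy's y is along about 112°. To get the heights, I'll fit the cup silhouette in x, y and z over several views.

```bash
cat >> h.py <<'E'
from scipy.optimize import least_squares
T=np.linspace(0,2*np.pi,72,endpoint=False)
def feat(pts): 
    h=cv2.convexHull(np.float32(pts).reshape(-1,1,2)); m=cv2.moments(h); p=h[:,0]
    return np.r_[p.min(0),p.max(0),m["m10"]/m["m00"],m["m01"]/m["m00"]]
def model_feat(cal,x,prof):
    P=np.vstack([np.c_[x[0]+a*np.cos(T),x[1]+a*np.sin(T),np.full(72,x[2]+h)] for a,h in prof])
    V=(P-cal["position"])@rot(cal["orientation"])
    return feat(np.c_[cal["fx"]*V[:,0]/V[:,2]+cal["cx"],cal["fy"]*V[:,1]/V[:,2]+cal["cy"]])
def masks(cam):
    cal=vision.get_calibration(cam); im=vision.snapshot(cam); o=[]
    for d in models.regions_of("cup_a",cam):
        ys,xs=np.nonzero(d["pixels"])
        if len(xs)<100 or im[d["pixels"]].mean(0)[0]<120 : continue
        o.append((cal,np.c_[xs,ys]))
    return o
PROF=[(.016,0),(.031,.037),(.031,.050)]
def fit(ms,guess,prof=PROF):
    use=[]
    for cal,p in ms:
        f=feat(p); e=np.abs(f-model_feat(cal,guess,prof)).max()
        if e<9: use.append((cal,f))
    s=least_squares(lambda x:np.concatenate([f-model_feat(c,x,prof) for c,f in use]),guess,x_scale=.01,diff_step=1e-4,loss="soft_l1")
    return s.x,len(use),np.sqrt(np.mean(s.fun**2))
E
python3 - <<'E'
from h import *
q=quat(np.deg2rad(111.7))
ma=masks("wrist")+masks("top")+masks("scene")
r.move_to([.42,-.13,.28],q); ma+=masks("wrist")
A=[(.022,.010),(.031,.037),(.031,.050)]
x=fit(ma,[.521,-.177,.008],A);print("a",x[0].round(4),x[1:])
r.move_to([.42,.22,.28],q); m=masks("wrist")
r.move_to([.40,.30,.26],q); m+=masks("wrist")+masks("top")+masks("scene")
for n,g in (("b",[.4945,.132,0]),("c",[.4755,.351,0])):
    x=fit(m,g);print(n,x[0].round(4),x[1:])
print(telemetry.current_t())
E
```

```text
a [ 0.5207 -0.1762  0.0052] (3, np.float32(2.177488))
b [ 0.4966  0.131  -0.0028] (4, np.float32(1.0132864))
c [ 0.4776  0.3516 -0.0023] (2, np.float32(0.6669642))
8.3
```

```bash
python3 - <<'E'
from h import *
q=quat(np.deg2rad(111.7))
gripper_to(.094,15)
r.move_to([.476,.351,.15],q)
print(r.move_l([.476,.351,.055],vel=.12,guard=6))
print(gripper_to(.03,18),telemetry.current_opening(),telemetry.current_wrist_force())
r.move_l([.476,.351,.25],vel=.2)
print(telemetry.current_opening(),telemetry.current_wrist_force(),telemetry.current_t())
r.move_to([.5205,-.1765,.25],q)
r.move_l([.5205,-.1765,.145],vel=.15)
a=vision.snapshot("scene"); w=vision.snapshot("wrist")
cv2.imwrite("pics/pre1.png",np.hstack([cv2.resize(a[160:280,120:280],(400,300)),cv2.resize(w,(400,300))])[:,:,::-1])
print(telemetry.current_opening(),telemetry.current_ee_pos(),telemetry.current_t())
print([(np.round(d["at"],4).tolist(),round(d["score"],2)) for c in("scene","wrist") for d in models.mark_of("cup_a",c)])
E
```

```text
False
False 0.06101345724947251 [ 0.24817899 -0.57866772  1.9428657 ]
0.06129129459912056 [-0.22636056 -1.37757854 -0.9415552 ] 11.825
0.06081421609975028 [ 0.5213704  -0.17677191  0.1461686 ] 14.6917
[([0.5224, -0.1781, 0.0925], 0.81), ([0.352, -0.2057, -0.0021], 0.74), ([0.497, 0.1317, -0.0023], 0.7), ([0.5624, -0.3139, -0.0037], 0.67), ([0.574, 0.0174, 0.0011], 0.58), ([0.5202, -0.1794, 0.093], 0.91), ([0.5205, -0.1762, 0.0076], 0.71), ([0.5597, -0.3212, 0.0012], 0.56)]
```

View pics/pre1.png

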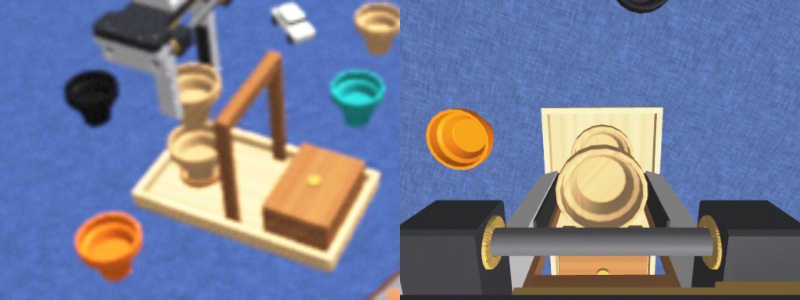

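The held cup hangs upright (scene crop, 195,95) over cup_a at (195,150), and it's centred in the wrist tile at about u=600 against the tray's 602. Next I lower it with a guard.

```bash
python3 - <<'E'
from h import *
P=[.5205,-.1765]
f0=np.array(telemetry.current_wrist_force())
print(r.move_l([*P,.100],vel=.1,guard=5),telemetry.current_ee_pos()[2])
print(r.move_l([*P,.083],vel=.03,guard=4),telemetry.current_ee_pos(),np.array(telemetry.current_wrist_force())-f0)
print(telemetry.current_t())
E
```

```text
False 0.10017988219525029
True [ 0.52067806 -0.17660303  0.08680023] [ 0.084733   -0.96918333  1.8652617 ]
15.8583
```

Contact came at TCP z 0.0868, against 0.087 expected for a seated cup. I'll release, back off and check.

```bash
python3 - <<'E'
from h import *
q=quat(np.deg2rad(111.7))
gripper_to(.09,18)
r.move_l([.5205,-.1765,.20],vel=.2)
m=masks("wrist")
w=vision.snapshot("wrist")
r.move_to([.40,.10,.24],q)
a=vision.snapshot("scene"); 
cv2.imwrite("pics/post1.png",np.hstack([cv2.resize(a[160:280,120:280],(400,300)),cv2.resize(w,(400,300))])[:,:,::-1])
print([(c,np.round(d["at"],4).tolist(),round(d["score"],2)) for c in("scene","wrist") for d in models.mark_of("cup_a",c)])
m=masks("scene")+masks("top")+masks("wrist")
x=fit(m,[.4945,.132,0]);print("b",x[0].round(4),x[1:])
vision.snapshot("top")
print([(np.round(d["at"],4).tolist(),round(d["score"],2)) for f in (models.mark_of,) for th in("caddy","handle","caddy_well") for d in f(th,"top")])
print(telemetry.current_t())
E
```

```text
[('scene', [0.5704, 0.0139, -0.001], 0.9), ('scene', [0.4933, 0.1331, -0.0008], 0.87), ('scene', [0.3533, -0.2056, 0.0024], 0.73), ('scene', [0.5618, -0.3142, -0.0024], 0.7), ('scene', [0.5182, -0.1752, 0.0324], 0.61), ('scene', [0.52, -0.1772, 0.0077], 0.46), ('wrist', [0.3543, -0.2069, -0.0022], 0.92), ('wrist', [0.559, -0.321, -0.002], 0.87), ('wrist', [0.5184, -0.1794, 0.0354], 0.66)]
b [ 0.4959  0.1317 -0.0011] (2, np.float32(0.53398764))
[([0.5839, -0.149, 0.0005], 0.77), ([0.5824, -0.1517, 0.1489], 0.81), ([0.5158, -0.1783, 0.011], 0.92), ([0.5845, -0.1478, -0.0001], 0.61)]
19.1833
```

View pics/post1.png

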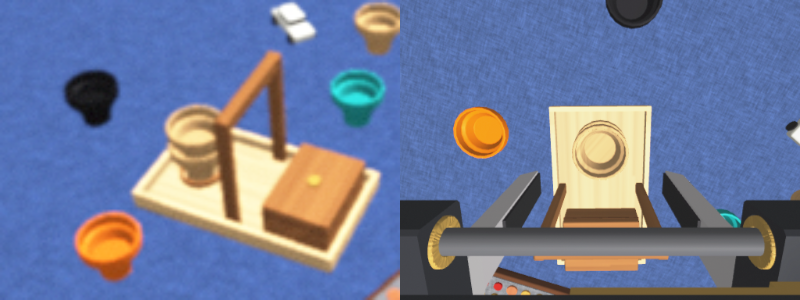

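The first cup is nested straight: its base measures z≈0.033, against 0.032 expected, and the caddy hasn't moved. Now the second one.

```bash
python3 - <<'E'
from h import *
q=quat(np.deg2rad(111.7)); B=[.495,.1315]; P=[.5200,-.1768]
gripper_to(.094,15)
r.move_to([*B,.15],q)
print(r.move_l([*B,.055],vel=.12,guard=6))
gripper_to(.03,18);print(telemetry.current_opening())
r.move_l([*B,.27],vel=.2)
r.move_to([*P,.27],q)
r.move_l([*P,.165],vel=.15)
vision.snapshot("wrist")
print([np.round(d["at"],4).tolist() for d in models.mark_of("cup_a","wrist")])
vision.snapshot("scene")
print([np.round(d["at"],4).tolist() for d in models.mark_of("cup_a","scene")])
print(telemetry.current_opening(),telemetry.current_ee_pos(),telemetry.current_t())
print(r.move_l([*P,.125],vel=.1,guard=5))
print(r.move_l([*P,.106],vel=.03,guard=4),telemetry.current_ee_pos(),telemetry.current_wrist_force(),telemetry.current_t())
E
```

```text
False
0.061168075455392
[[0.5197, -0.1762, 0.0327], [0.561, -0.3171, -0.0017], [0.5227, -0.1755, 0.1113]]
[[0.561, -0.3165, 0.0007], [0.5716, 0.0147, 0.0005], [0.5213, -0.1784, 0.0331], [0.5174, -0.1754, 0.0079], [0.3519, -0.2035, 0.0018], [0.5205, -0.1776, 0.1072], [0.4771, 0.2434, -0.0003], [0.3924, -0.375, 0.0012]]
0.06150566413278277 [ 0.52063172 -0.17701531  0.16606538] 25.1
False
True [ 0.52018452 -0.17695093  0.11076787] [ 1.03543365 -0.95090499  1.98423693] 26.15
```

```bash
python3 - <<'E'
from h import *
gripper_to(.09,18)
r.move_l([.52,-.1768,.26],vel=.2)
q=quat(np.deg2rad(111.7)); H=[]
for k,P in enumerate(([.47,-.19,.30],[.49,-.16,.34])):
    r.move_to(P,q); cal=vision.get_calibration("wrist"); w=vision.snapshot("wrist"); cv2.imwrite(f"pics/h{k}.png",w[:,:,::-1])
    print("handle",[(np.round(d["at"],4).tolist(),round(d["score"],2)) for d in models.mark_of("handle","wrist")])
    print("caddy",[(np.round(d["at"],4).tolist(),round(d["score"],2)) for d in models.mark_of("caddy","wrist")])
    print("well",[(np.round(d["at"],4).tolist(),round(d["score"],2)) for d in models.mark_of("caddy_well","wrist")])
    print("cups",[np.round(d["at"],4).tolist() for d in models.mark_of("cup_a","wrist")])
    print({k:np.round(v,4).tolist() for k,v in cal.items()})
a=vision.snapshot("scene"); print("cups s",[np.round(d["at"],4).tolist() for d in models.mark_of("cup_a","scene")])
t=vision.snapshot("top"); cv2.imwrite("pics/t2.png",t[:,:,::-1])
print("handle",[(np.round(d["at"],4).tolist(),round(d["score"],2)) for d in models.mark_of("handle","top")])
cv2.imwrite("pics/post2.png",np.hstack([cv2.resize(a[160:280,120:280],(400,300)),cv2.resize(cv2.imread("pics/h1.png"),(400,300))[:,:,::-1]])[:,:,::-1])
print(telemetry.current_t())
E
```

```text
handle []
caddy [([0.5852, -0.1509, 0.0034], 0.58)]
well [([0.5162, -0.1737, 0.0053], 0.84)]
cups [[0.5603, -0.3169, -0.0], [0.3515, -0.2066, -0.0008], [0.519, -0.1752, 0.0072], [0.5181, -0.1793, 0.0347], [0.5209, -0.175, 0.053], [0.5715, 0.0172, -0.0024]]
{'fx': 330.1816, 'fy': 330.1816, 'cx': 257.6298, 'cy': 192.1976, 'position': [0.4062, -0.2156, 0.4539], 'orientation': [0.0669, 0.5574, 0.8215, 0.0997]}
handle [([0.5858, -0.1499, 0.1519], 0.76)]
caddy [([0.5822, -0.1517, 0.0028], 0.64)]
well [([0.5211, -0.1799, 0.008], 0.29)]
cups [[0.4749, 0.2429, -0.0049], [0.574, 0.0173, -0.0027], [0.563, -0.3207, -0.0029], [0.5214, -0.176, 0.0536], [0.5193, -0.1772, 0.0334]]
{'fx': 330.1816, 'fy': 330.1816, 'cx': 257.6298, 'cy': 192.1976, 'position': [0.4275, -0.1852, 0.4945], 'orientation': [0.0673, 0.5559, 0.8225, 0.0994]}
cups s [[0.5703, 0.0174, 0.0016], [0.5611, -0.311, -0.0007], [0.5192, -0.1739, 0.0547], [0.3529, -0.2055, -0.0018], [0.5203, -0.1762, 0.01], [0.5215, -0.1772, 0.0321], [0.476, 0.2418, -0.0007]]
handle [([0.5821, -0.1476, 0.1472], 0.52)]
29.0833
```

View pics/post2.png

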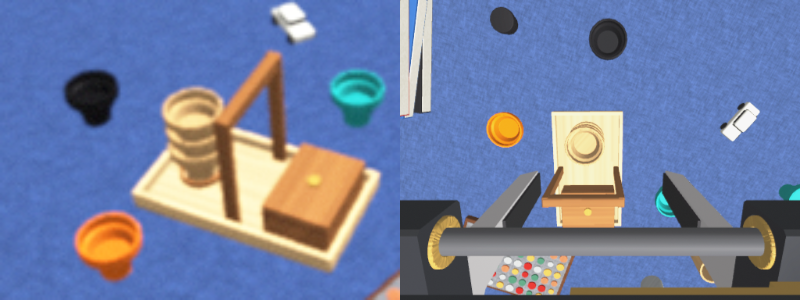

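The stack is straight: bases are at about 0.008, 0.033 and 0.054. The handle centre averages (0.5843, -0.1506, 0.150), which agrees with the well position and a yaw of -158.3°. Next I grip the bar.

```bash
python3 - <<'E'
from h import *
q=quat(np.deg2rad(21.9)); P=[.5845,-.1506]
r.move_to([*P,.26],q); gripper_to(.06,10)
print(r.move_l([*P,.156],vel=.1,guard=6))
gripper_to(.0,10);print(telemetry.current_opening(),np.round(telemetry.current_wrist_force(),2),np.round(telemetry.current_torque(),2))
gripper_to(.0,58);print(telemetry.current_opening(),np.round(telemetry.current_wrist_force(),2),np.round(telemetry.current_torque(),2))
print(r.move_l([*P,.166],vel=.02)); print(np.round(telemetry.current_wrist_force(),2),np.round(telemetry.current_torque(),2),telemetry.current_opening())
a=vision.snapshot("scene");cv2.imwrite("pics/l0.png",cv2.resize(a[140:280,110:290],(720,560),interpolation=cv2.INTER_CUBIC)[:,:,::-1])
print(telemetry.current_ee_pos(),telemetry.current_t())
E
```

```text
False
0.013911606521946987 [-0.02  0.02 -0.23] [-0.09  0.23  0.07]
0.013296072026224029 [-0.51  0.33  0.86] [-0.16  0.17  0.05]
False
[-0.43 -0.37 -6.82] [-0.09  0.07 -0.02] 0.013650753590860657
[ 0.58437312 -0.15050552  0.16584833] 34.0833
```

View pics/l0.png

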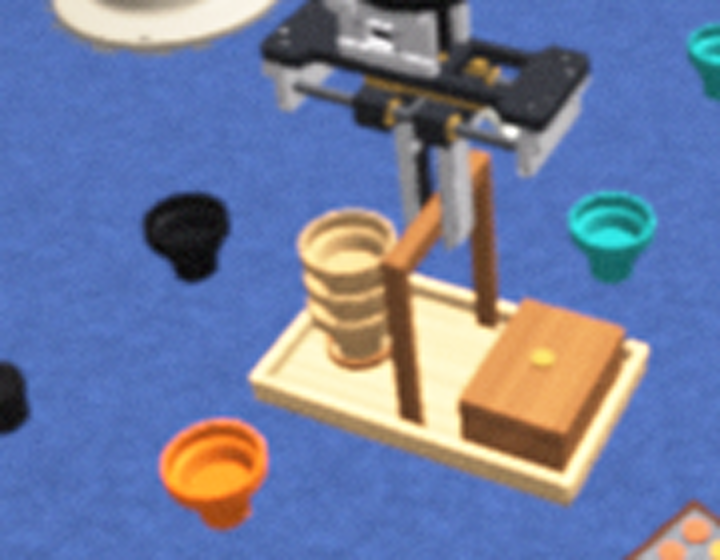

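The full weight is on the gripper (6.8 N, as expected for the caddy plus three cups), the moment is small and the caddy is level in the crop. I'll lift on to 10 cm.

```bash
python3 - <<'E'
from h import *
r.move_l([.5845,-.1506,.257],vel=.06); r.hold(1.0)
print(telemetry.current_ee_pos(),rot(telemetry.current_tool_rot())[:,2].round(4),np.round(telemetry.current_wrist_force(),2),np.round(telemetry.current_torque(),2),telemetry.current_opening())
for c in ("scene","top"):
    a=vision.snapshot(c)
    for th in ("caddy","handle","caddy_well","cup_a"): print(c,th,[np.round(d["at"],3).tolist() for d in models.mark_of(th,c)][:7])
    if c=="scene": cv2.imwrite("pics/l1.png",cv2.resize(a[110:290,100:300],(720,600),interpolation=cv2.INTER_CUBIC)[:,:,::-1])
print(np.abs(telemetry.current_dq()).max(),telemetry.current_t())
E
```

```text
[ 0.58449655 -0.15059479  0.25697483] [-0. -0. -1.] [ 0.34 -0.57 -6.51] [-0.02 -0.01  0.02] 0.013256353038915331
scene caddy [[0.586, -0.149, 0.101]]
scene handle [[0.585, -0.15, 0.256]]
scene caddy_well [[0.523, -0.176, 0.109]]
scene cup_a [[0.562, -0.314, 0.001], [0.52, -0.178, 0.155], [0.52, -0.18, 0.136], [0.517, -0.176, 0.108], [0.353, -0.207, 0.002], [0.481, 0.242, 0.0], [0.572, 0.014, 0.002]]
top caddy [[0.581, -0.148, 0.101], [0.393, -0.375, 0.004]]
top handle [[0.586, -0.146, 0.249]]
top caddy_well [[0.587, -0.148, 0.101]]
top cup_a [[0.477, 0.244, 0.001], [0.521, -0.177, 0.157], [0.576, 0.016, -0.003], [0.557, -0.316, 0.002], [0.355, -0.201, -0.002], [0.519, -0.174, 0.128]]
0.003334653211281591 37.25
```

View pics/l1.png

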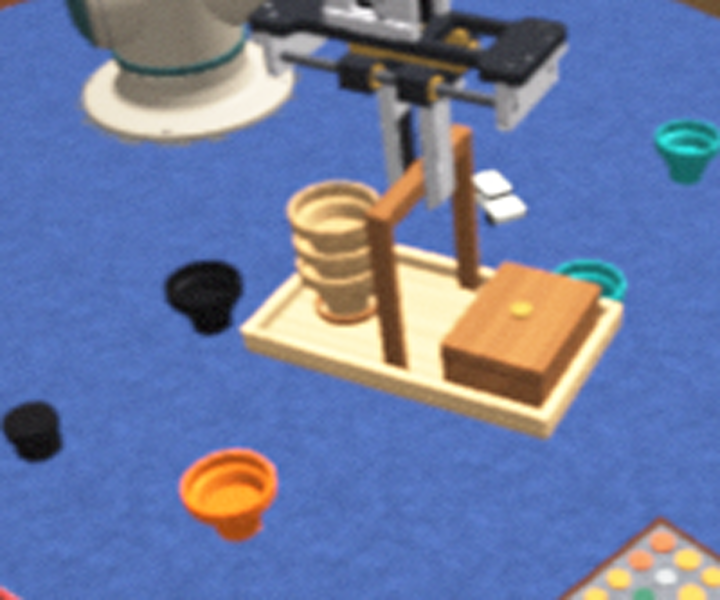

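The caddy hangs level about 0.101 m up, with its three-cup stack straight and everything still. I'm handing it in.

```bash
python3 - <<'E'
from plant import r, telemetry
print(r.sign_off(), telemetry.current_t())
E
```

```text
the job is handed in; nothing more can be done
the job is handed in; nothing more can be done
```

I nested both loose wooden cups onto cup_a in the caddy's well, lowering each until it touched before letting go. The contact heights were 0.0868 m and 0.1108 m, against 0.087 m and 0.111 m expected for seated cups. I then gripped the bridge handle and lifted the caddy, and handed the job in while holding it, at about 37 s of the 64 s allowed.

**Last checks:**
- **Height and place:** the underside was about 0.101 m above the table over the place where it stood, within the networks' few-millimetre scatter.
- **Level and still:** the tool was vertical, the load was 6.5 N with almost no moment, and joint speeds were close to zero. The caddy looked level in the last picture.
- **Stack:** the three cups looked straight, with bases at about 0.108, 0.136 and 0.155 m against 0.109, 0.133 and 0.157 m expected.
- **Other goods:** I touched none of them, and the turquoise, black and orange look-alike cups measured in their old places. I did not re-measure the pot, cars, tin or loupe.

**Disagreements:**
- The top camera once reported the well at the caddy's centre in the final check, a false detection.
- The top camera also put the middle cup's base at 0.128 m, where the scene camera gave 0.136 m.
- The first silhouette fits of the cup bases came out 2–3 mm low. I used the heights from the text instead, and the contact heights agreed with those.

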